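# Lock the second nut on the notebook press

## Task

The notebook press on the desk has two threaded studs, each with a brass nut and a bar-shaped lock nut above it. The red lock nut is still loose: turn it clockwise (seen from above) so that it runs down on to its brass nut, tighten it until it goes no further, and let go. The grey lock nut is already tight; leave it alone.

Things in the scene. Friction and masses are not known exactly. Their poses are not given: they have to be found in the camera images.
- red_nut_grip (a point): Centre of the loose lock nut's red grip bar, 52 mm long (point x), 18 wide (y), 26 high (z, up); grasp across the width from above. Below it a neck 18 mm across, then a brass hex nut 29 mm across: when tight its top is 27 mm below this point, the press's board 42.5 mm below; till then up to 4.2 mm more. The stud, 11 mm thick, stands up to 11 mm out of the bar's top. The press is fixed.
- red_nut (a joint): Angle of the red lock nut (rad): grows as it turns clockwise seen from above; 1.3 = tight on the brass nut, a hard stop. It starts at 0 to 0.3: one grasp does it. It sinks 3.2 mm per rad (coarse thread), turns against an even friction of 0.14 N m and stays where it is left.
- grey_nut_grip (a point): Centre of the other lock nut's grip bar: same shape and size but grey, on the second stud, 184 mm from the first. Already tight, to be left alone.
- grey_nut (a joint): Angle of the grey lock nut (rad): 0 = tight, as it starts; negative = loosened.

How it is judged:
By the outcome, as a careful person would: the job done as asked, in the order asked, and still so for the second after the job is handed in, with the robot touching nothing.
It also fails if it takes over 32 s, if anything falls off the work surface, if the arm or the gripper's body presses on something with over 40 N, if the wrist force passes 120 N, or if a joint passes its speed limit or range.

## Robot

A 6-joint arm with a two-finger parallel gripper is mounted at the origin on a cart in front of the work surface, level with it; the furniture and walls round the work are solid. World frame = base frame: x ahead of the robot, y to its left, z up, the work surface at z = 0. Lengths are in m, angles in rad, forces in N, time in s.
With the tool pointing down it reaches from about 0.25 to 0.725 m from the base axis. Payload 4 kg.
Tool frame: the origin (TCP) lies at the centre of the arm's flange, where the gripper is bolted on; the fingertips stand 173 mm ahead of it and the grasp point (between the pads) lies 155 mm ahead of it; y points along the fingers, z is the direction in which the jaws open and shut, and the axes are right-handed (so a half turn about y gives the same grasp; the last joint's range is limited). The gripper opens to 85 mm and grips with 20 to 120 N. Pads are 22 mm wide; open, the fingers measure 114 mm over their backs; the gripper's body (76 mm by 85 mm) begins 54 mm behind the grasp point. The pads swing forward as they close: fully open they stand 13 mm farther back than shut.
Start: joints at [-1.334, 0.241, 0.005, 1.335, 0, 1.571], TCP at [0.117, -0.486, 0.405] pointing down, gripper open.
Joint ranges: [-2.72, 2.72], [-1.05, 1.87], [-1.09, 1.28], [-1.99, 2.15], [-1.42, 1.44], [-3.14, 3.14]. Speed limits (rad/s): [2.79, 2.79, 3.14, 3.14, 3.14, 3.14].

## Interface

Orientations are given as a unit quaternion [x, y, z, w].
In Python, from cell import readout, camera, get_calibration, job gives the robot as it stands. The module is installed in compiled form; this text tells all that it offers.
- The arm moves only by the shell command python3 -m jog 'ROWS' [FORCE]. ROWS is text: rows parted by semicolons, each of 7 numbers parted by spaces: the shift along the world's x, y, z in mm, then the turn, a rotation vector about the world's x, y, z in degrees, then the closure, from 0 (fully open) to 1 (shut). In form: dx dy dz rx ry rz claw; .... A call has exactly 10 rows; each row is the pose to reach, as a shift and turn from the pose measured when the call began; what a row does not reach only later rows make up. A row lasts 1/10 s, in which the tool goes at most 50 mm and 8.59 degrees, less where a joint would pass 70% of its speed; a pose out of reach is approached as far as the arm can. A call with a gripper value outside its range is refused whole. The fingers move at their own pace and stop on an object; FORCE is the grip in N (left out, the last holds). Time passes only in rows, so rows that repeat a pose let the fingers close, or fill a call up. It gives the time, the measured TCP pose, the force and the opening at its end, in the units of the state.
- readout.sense(): the state, without advancing time (a new reading comes with each control period).
- camera(name): name is "side" or "top" or "wrist"; returns the picture (420x560x3 uint8, red, green, blue); there is no depth.
- get_calibration(name): a dict with "vertical_fov" (degrees; the focal length in pixels is half the picture's height over the tangent of half this angle, whatever the lens; pixels are square), "cx", "cy" (the principal point, pixels), "k1" (the pictures are not rectified: a ray, as slopes to the right and down, at radius r is drawn at 1 + k1 r^2 times it, then the intrinsics apply), "T" (4x4, takes a point from camera to world coordinates). Camera axes: x right, y down, z forward; pixel columns grow to the right and rows downward; lengths in m; the calibration is good to about 2 mm. A picture is of the moment at which its call begins: read the wrist's pose just before it. get_calibration takes no time and is no camera call; for the wrist camera it gives the pose at the moment of the call.
- job.hand_in(): hands the job in, once; it reports no verdict.
The state is a dict: "clock": time; "joint_positions": joint angles; "joint_velocities": joint speeds; "joint_efforts": joint torques, N m; "tcp_pos": TCP position; "tool_rot": TCP orientation; "force": force on the tool from outside, world axes, zero at the start; "torque": the same for the moment, N m; "width": finger opening in m.
Only numpy, scipy, OpenCV 4.12 (cv2) and the standard library are available. Lean on these libraries where they do the work, as an engineer would, in place of code of your own. Each camera call takes 0.05 s, during which the arm holds its last target.

## Working session

There is one attempt and no reset: what is moved stays moved. The work goes in short steps, Python scripts to look and compute and a shell command to move; the robot and the scene stay as the last step left them, time stands still between calls to the robot, and variables do not carry over. Pictures are saved under pics/ and viewed, and the job is handed in when it is done.

```bash
mkdir -p pics; python3 - <<'E'
from cell import readout,camera,get_calibration
import cv2
s=readout.sense();print(s['clock'],s['tcp_pos'],s['tool_rot'],s['width'])
for n in ['side','top','wrist']:
    print(n,get_calibration(n)); cv2.imwrite(f'pics/{n}0.png',camera(n)[:,:,::-1])
E
```

```text
0.0 [ 0.11722564 -0.48580141  0.40381012] [-0.08360585  0.70288117 -0.70143378  0.08341927] 0.08549199180471763
side {'vertical_fov': 44.000416855856386, 'cx': 282.580779275878, 'cy': 200.92454997868583, 'k1': -0.19506532119101785, 'T': array([[-0.95161186, -0.11064898,  0.28669089,  0.29054063],
       [-0.30710235,  0.37608971, -0.87421089,  0.81808558],
       [-0.01109095, -0.9199529 , -0.391872  ,  0.44523172],
       [ 0.        ,  0.        ,  0.        ,  1.        ]])}
top {'vertical_fov': 57.67644199624847, 'cx': 279.31565641222636, 'cy': 205.534736887891, 'k1': 0.02567640907236231, 'T': array([[-0.00417692, -0.99529506,  0.09680033,  0.4547316 ],
       [-0.9999624 ,  0.0048928 ,  0.00715925,  0.064341  ],
       [-0.00759919, -0.09676679, -0.99527807,  0.97469938],
       [ 0.        ,  0.        ,  0.        ,  1.        ]])}
wrist {'vertical_fov': 61.60855457075276, 'cx': 279.47772499582925, 'cy': 205.31588409376118, 'k1': -0.06451585986971162, 'T': array([[ 0.23471636, -0.92845388, -0.28789168,  0.19060518],
       [-0.97206256, -0.22467775, -0.06792851, -0.46884329],
       [-0.00161437,  0.29579266, -0.9552508 ,  0.37368213],
       [ 0.        ,  0.        ,  0.        ,  1.        ]])}
```

View pics/side0.png

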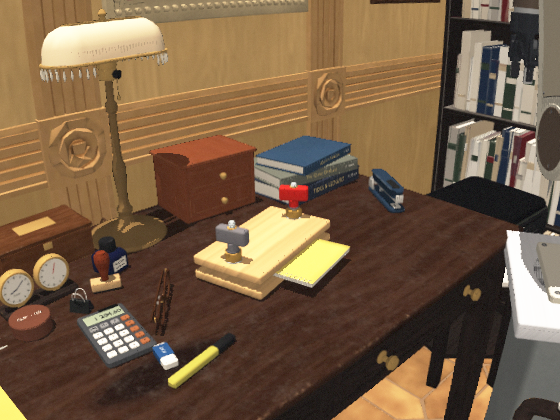

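View pics/top0.png

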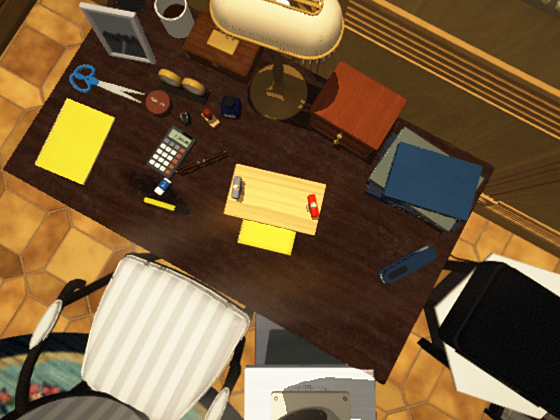

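View pics/wrist0.png

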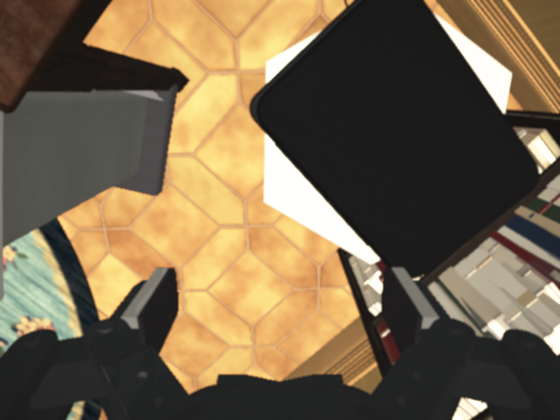

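The side view shows the red bar at about (293,194) and the grey bar at (232,237). In the top view red is at (313,206) and grey at (237,187). The wrist camera sees only the floor so far.

```bash
cat > h.py <<'E'
import numpy as np,cv2
from cell import readout,camera,get_calibration
def rays(c,uv):
    f=210/np.tan(np.radians(c['vertical_fov']/2))
    K=np.array([[f,0,c['cx']],[0,f,c['cy']],[0,0,1]])
    p=cv2.undistortPoints(np.array(uv,float).reshape(-1,1,2),K,np.array([c['k1'],0,0,0,0.]) ).reshape(-1,2)
    d=np.c_[p,np.ones(len(p))]@c['T'][:3,:3].T
    return c['T'][:3,3],d
def onz(c,uv,z):
    o,d=rays(c,uv); return o+d*((z-o[2])/d[:,2])[:,None]
def tri(c1,u1,c2,u2):
    o1,d1=rays(c1,[u1]);o2,d2=rays(c2,[u2]);d1=d1[0];d2=d2[0]
    t=np.linalg.lstsq(np.c_[d1,-d2],o2-o1,rcond=None)[0]
    a=o1+t[0]*d1;b=o2+t[1]*d2
    return (a+b)/2,np.linalg.norm(a-b)
def redmask(im):
    h=cv2.cvtColor(im,cv2.COLOR_RGB2HSV)
    return (((h[...,0]<6)|(h[...,0]>174))&(h[...,1]>190)&(h[...,2]>110)).astype(np.uint8)
E
python3 - <<'E'
from h import *
P={}
for n in ['side','top']:
    im=cv2.imread(f'pics/{n}0.png')[:,:,::-1].copy(); m=redmask(im)
    k,l,st,ce=cv2.connectedComponentsWithStats(m)
    for i in range(1,k):
        if st[i,4]>20: print(n,st[i],ce[i])
    x0,y0=(255,160) if n=='side' else (285,180)
    cv2.imwrite(f'pics/{n}c.png',cv2.resize(im[y0:y0+75,x0:x0+75,::-1],(600,600),interpolation=0))
ct,cs=get_calibration('top'),get_calibration('side')
print(tri(ct,(313,206),cs,(293,194)),tri(ct,(237,187),cs,(232,237)))
E
```

```text
side [279 185  29  22 455] [293.51648352 193.97362637]
top [308 195   8  10  52] [311.23076923 198.38461538]
top [309 206  10  11  63] [313.95238095 211.6984127 ]
(array([ 0.54025997, -0.00734532,  0.09115923]), np.float64(0.0022032457617911444)) (array([0.58536036, 0.17016237, 0.08500319]), np.float64(0.0005616539471806112))
```

View pics/sidec.png

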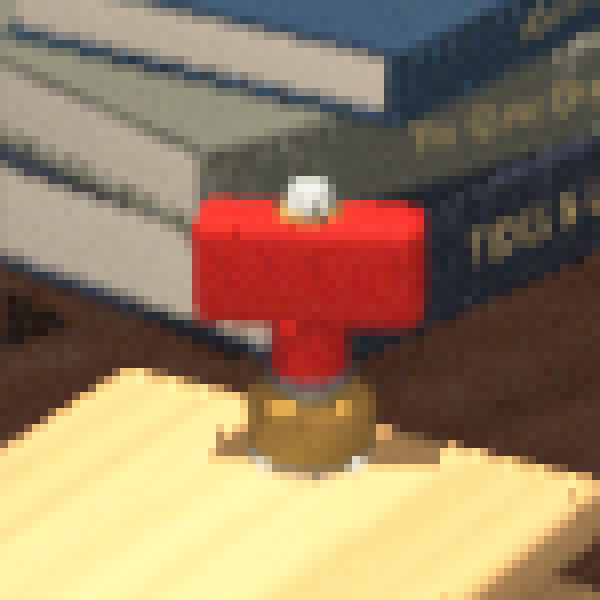

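View pics/topc.png

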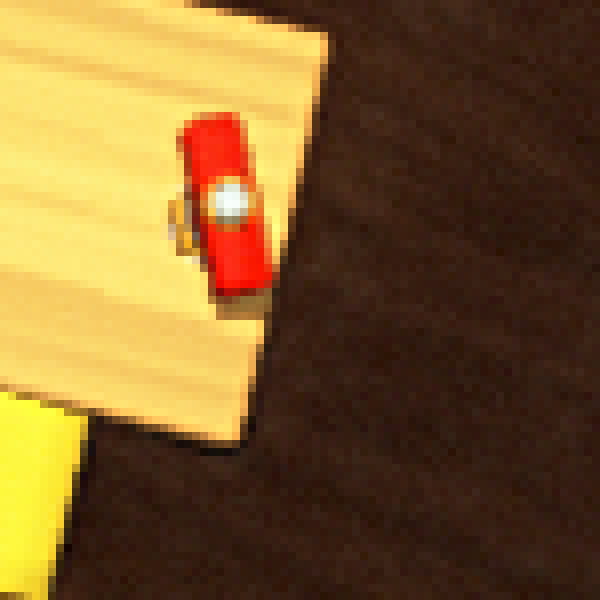

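The crops show red's top face with ends near crop (211,120) and (243,290), and the white stud tip at (229,203). Next I'll get the bar axis and the planned approach pose.

```bash
python3 - <<'E'
from h import *
from scipy.spatial.transform import Rotation as R
ct,cs=get_calibration('top'),get_calibration('side')
f=lambda u,v,x0,y0:(u/8-.5+x0,v/8-.5+y0)
# bar top-face corners in top crop
uv=[f(u,v,285,180) for u,v in [(183,126),(238,113),(275,283),(212,295)]]
for z in (.098,.102):
    p=onz(ct,uv,z); a=(p[0]+p[1])/2;b=(p[2]+p[3])/2
    print(z,'c',p.mean(0),'len',np.linalg.norm(a-b),'wid',np.linalg.norm(p[0]-p[1]),'ang',np.degrees(np.arctan2(*(a-b)[[1,0]])))
# stud tip triang
print('tip',tri(ct,f(229,202,285,180),cs,f(309,190,255,160)))
# bar top corner pairs: bar far/near end
print(tri(ct,(313,206),cs,f(311,222,255,160)))
# board corner in both: top crop (327,35)? 
s=readout.sense();print(R.from_quat(s['tool_rot']).as_matrix().round(3),s['joint_positions'])
c=get_calibration('wrist');M=R.from_quat(s['tool_rot']).as_matrix()
print('cam in tool',M.T@(c['T'][:3,3]-s['tcp_pos']))
E
```

```text
0.098 c [ 0.5408538 -0.0067976  0.098    ] len 0.0499760069555368 wid 0.01636565488749587 ang 10.242872435280491
0.102 c [ 0.54046086 -0.00647303  0.102     ] len 0.049747988056040415 wid 0.016290985484229924 ang 10.242872435280493
tip (array([ 0.54036383, -0.00613309,  0.11231677]), np.float64(0.0007108734829107987))
(array([ 0.53906364, -0.00621306,  0.10472833]), np.float64(0.0024114035825505598))
[[-0.972 -0.     0.235]
 [-0.235  0.002 -0.972]
 [-0.    -1.    -0.002]] [-1.33399306e+00  2.41258676e-01  4.02761795e-03  1.33518047e+00
  1.78872954e-05  1.57079068e+00]
cam in tool [-0.07529417  0.03020995  0.00076663]
```

```bash
python3 -m jog '32 36 0 0 0 8 0; 64 72 0 0 0 16 0; 96 108 0 0 0 24 0; 128 144 0 0 0 32 0; 160 180 0 0 0 40 0; 192 216 0 0 0 48 0; 224 252 0 0 0 56 0; 256 288 0 0 0 64 0; 288 324 0 0 0 72 0; 320 360 0 0 0 80 0'
python3 -c "
from cell import readout;print(readout.sense()['joint_positions'])"
```

```text
clock: 1.15
tcp_pos: [0.4381, -0.124, 0.404]
tool_rot: [0.517, -0.483, 0.482, -0.516]
force: [0.9, -0.6, 0.8]
width: 0.0855
[-2.75628718e-01  1.53328003e-01 -1.06333525e-01  1.31261831e+00
 -7.65941968e-04  1.22693678e+00]
```

```bash
python3 -m jog '15 17 0 0 0 8 0; 30 34 0 0 0 16 0; 45 52 0 0 0 24 0; 60 70 0 0 0 32 0; 75 87 -10 0 0 40 0; 90 104 -20 0 0 48 0; 102 118 -30 0 0 56 0; 102 118 -40 0 0 64 0; 102 118 -40 0 0 72 0; 102 118 -40 0 0 80 0'
python3 -m jog '0 0 0 0 0 8 0; 0 0 0 0 0 16 0; 0 0 0 0 0 16 0; 0 0 0 0 0 16 0; 0 0 0 0 0 16 0; 0 0 0 0 0 16 0; 0 0 0 0 0 16 0; 0 0 0 0 0 16 0; 0 0 0 0 0 16 0; 0 0 0 0 0 16 0'
python3 - <<'E'
from h import *
from scipy.spatial.transform import Rotation as R
s=readout.sense();print(s['joint_positions'],R.from_quat(s['tool_rot']).as_matrix().round(3))
c=get_calibration('wrist');im=camera('wrist');cv2.imwrite('pics/w1.png',im[:,:,::-1]);np.save('w1T.npy',c['T'])
E
```

```text
clock: 2.15
tcp_pos: [0.54, -0.0057, 0.3628]
tool_rot: [0.707, -0.036, 0.035, -0.706]
force: [-0.4, 0.5, -0.5]
width: 0.0854
clock: 3.15
tcp_pos: [0.54, -0.0057, 0.3628]
tool_rot: [0.705, 0.063, -0.064, -0.704]
force: [-0.1, -0.8, -0.1]
width: 0.0854
[-0.01005235  0.34114533  0.03256506  1.26390654 -0.00224153 -0.18914788] [[ 0.984 -0.002 -0.178]
 [ 0.178 -0.002  0.984]
 [-0.002 -1.    -0.002]]
```

View pics/w1.png

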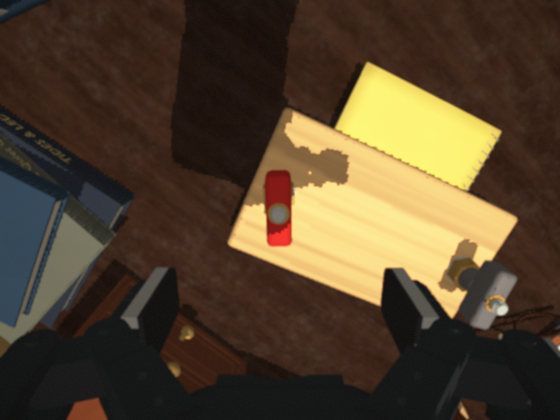

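The wrist view shows the red bar from (267,171) to (291,246), vertical in the image, with the stud tip at (278,214). Measuring from the mask.

```bash
python3 - <<'E'
from h import *
from scipy.spatial.transform import Rotation as R
im=cv2.imread('pics/w1.png')[:,:,::-1].copy()
c=get_calibration('wrist');ct,cs=get_calibration('top'),get_calibration('side')
h=cv2.cvtColor(im,cv2.COLOR_RGB2HSV)
m=(((h[...,0]<7)|(h[...,0]>173))&(h[...,1]>180)&(h[...,2]>80)).astype(np.uint8);m[:150]=0;m[260:]=0;m[:,:250]=0;m[:,310:]=0
m=cv2.morphologyEx(m,cv2.MORPH_CLOSE,np.ones((9,9)))
cn=max(cv2.findContours(m,0,2)[0],key=cv2.contourArea);print(cv2.boundingRect(cn),cv2.minAreaRect(cn))
cv2.imwrite('pics/w1c.png',cv2.resize(im[160:260,230:330,::-1],(600,600),interpolation=0))
b=cv2.boxPoints(cv2.minAreaRect(cn))
for z in (.098,.102,.106):
    p=onz(c,b,z);print(z,p.mean(0).round(4),[np.linalg.norm(p[i]-p[i-1]).round(4) for i in range(2)],[np.degrees(np.arctan2(*(p[i]-p[i-1])[[1,0]])).round(1) for i in range(2)])
tip=(278,214)
print(tri(c,tip,cs,(255+309/8-.5,160+190/8-.5)),tri(c,tip,ct,(285+229/8-.5,180+202/8-.5)))
print(onz(c,[tip],.112))
E
```

```text
(265, 171, 26, 75) ((277.5, 208.0), (74.0, 25.0), 90.0)
0.098 [ 0.5397 -0.0085  0.098 ] [np.float64(0.0544), np.float64(0.0169)] [np.float64(-170.4), np.float64(100.3)]
0.102 [ 0.5384 -0.0087  0.102 ] [np.float64(0.0535), np.float64(0.0167)] [np.float64(-170.4), np.float64(100.3)]
0.106 [ 0.5371 -0.0089  0.106 ] [np.float64(0.0525), np.float64(0.0164)] [np.float64(-170.4), np.float64(100.3)]
(array([ 0.54005182, -0.0080425 ,  0.1112048 ]), np.float64(0.0025698148647870338)) (array([ 0.54119126, -0.00740987,  0.10296289]), np.float64(0.0009679437731187055))
[[ 0.53845021 -0.00830623  0.112     ]]
```

View pics/w1c.png

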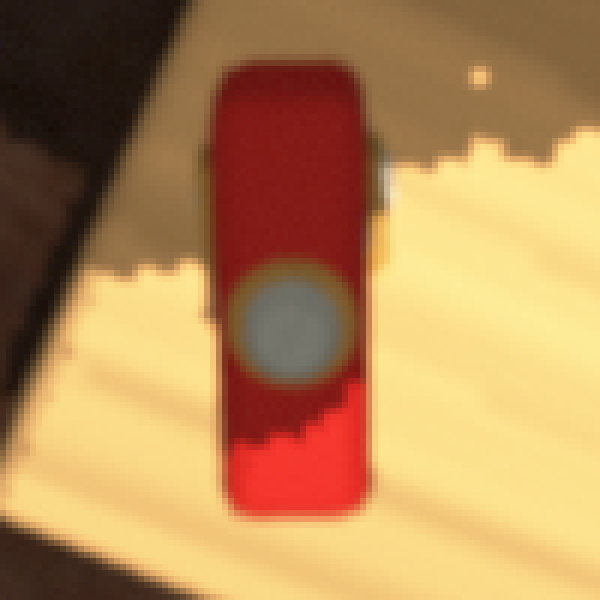

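```bash
python3 -m jog '0 -1 -15 0 0 0 0; 0 -2 -30 0 0 0 0; 0 -2 -45 0 0 0 0.2; 0 -2 -60 0 0 0 0.4; 0 -2 -65 0 0 0 0.4; 0 -2 -65 0 0 0 0.4; 0 -2 -65 0 0 0 0.4; 0 -2 -65 0 0 0 0.4; 0 -2 -65 0 0 0 0.4; 0 -2 -65 0 0 0 0.4' 60
python3 - <<'E'
from h import *
c=get_calibration('wrist');im=camera('wrist');cv2.imwrite('pics/w2.png',im[:,:,::-1])
h=cv2.cvtColor(im,cv2.COLOR_RGB2HSV)
m=(((h[...,0]<7)|(h[...,0]>173))&(h[...,1]>180)&(h[...,2]>70)).astype(np.uint8)
m=cv2.morphologyEx(m,cv2.MORPH_CLOSE,np.ones((15,15)));m[350:]=0
cn=max(cv2.findContours(m,0,2)[0],key=cv2.contourArea);print(cv2.boundingRect(cn),cv2.minAreaRect(cn))
m2=np.zeros_like(m);cv2.drawContours(m2,[cn],-1,1,-1)
x,y,w,hh=cv2.boundingRect(cn)
rows=np.arange(y+15,y+hh-15);L=np.array([np.flatnonzero(m2[r])[[0,-1]] for r in rows])
for k in (0,1): 
    pf=np.polyfit(rows,L[:,k],1);e=onz(c,[(np.polyval(pf,y),y),(np.polyval(pf,y+hh),y+hh)],.102);d=e[0]-e[1];print('edge',pf,np.degrees(np.arctan2(d[1],d[0])),e.mean(0))
E
```

```text
clock: 4.2
tcp_pos: [0.5401, -0.0077, 0.2984]
tool_rot: [0.705, 0.063, -0.064, -0.703]
force: [0.3, 0.5, 0.2]
width: 0.0514
(264, 194, 35, 101) ((281.0, 244.0), (100.0, 34.0), 90.0)
edge [4.89604292e-02 2.53490275e+02] -167.8507278052849 [ 0.53948854 -0.0163404   0.102     ]
edge [-1.41180416e-02  3.00726492e+02] -169.5719105325817 [ 5.36570482e-01 -3.23031894e-04  1.02000000e-01]
```

View pics/w2.png

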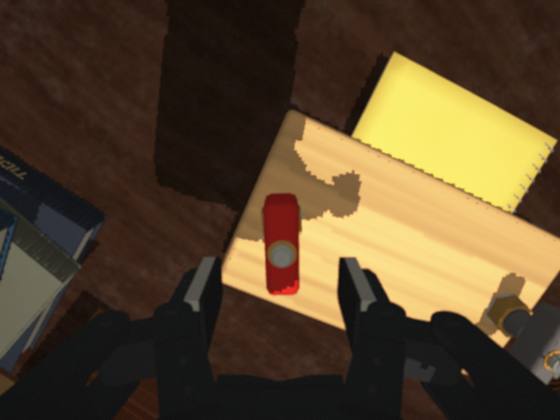

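The fingers straddle the bar: bar centre is near column 281 and the finger mid-line near 280, with the bar angle within about 1° of the jaws. Descending and gripping.

```bash
python3 -m jog '0 0 -10 0 0 0 0.4; 0 0 -22 0 0 0 0.4; 0 0 -34 0 0 0 0.4; 0 0 -46 0 0 0 0.4; 0 0 -53 0 0 0 0.4; 0 0 -53 0 0 0 0.4; 0 0 -53 0 0 0 0.4; 0 0 -53 0 0 0 0.4; 0 0 -53 0 0 0 0.4; 0 0 -53 0 0 0 0.4'
python3 - <<'E'
from h import *
cv2.imwrite('pics/w3.png',camera('wrist')[:,:,::-1]);cv2.imwrite('pics/s3.png',cv2.resize(camera('side')[100:300,200:400,::-1],(600,600)))
E
```

```text
clock: 5.25
tcp_pos: [0.5403, -0.0077, 0.2458]
tool_rot: [0.705, 0.063, -0.063, -0.703]
force: [-0.7, 0.3, 0.1]
width: 0.0514
```

View pics/w3.png

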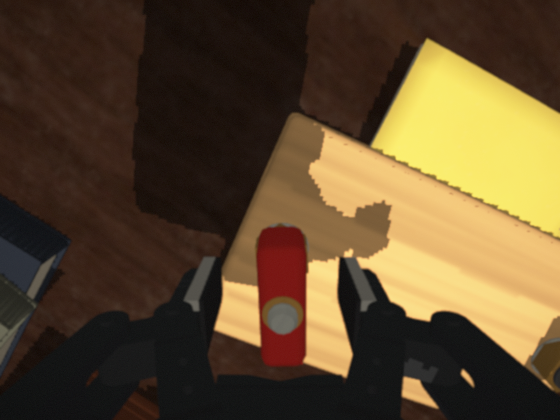

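View pics/s3.png

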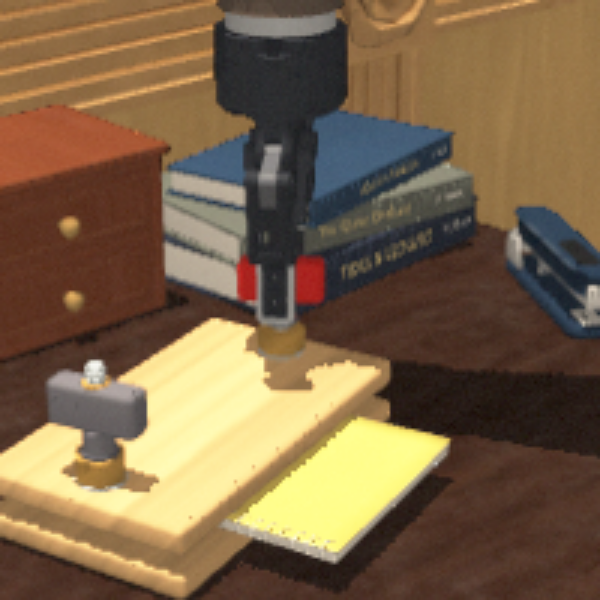

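The wrist view shows the stud at column 282.5 against a finger mid-line of 280, so the nut sits about 1 mm towards +y. In the side view the finger is on the bar's middle and clear of the brass. I'll correct by about 1 mm and close.

```bash
python3 -m jog '-0.5 0.8 -1 0 0 0 0.4; -0.5 0.8 -1 0 0 0 0.6; -0.5 0.8 -1 0 0 0 0.8; -0.5 0.8 -1 0 0 0 1; -0.5 0.8 -1 0 0 0 1; -0.5 0.8 -1 0 0 0 1; -0.5 0.8 -1 0 0 0 1; -0.5 0.8 -1 0 0 0 1; -0.5 0.8 -1 0 0 0 1; -0.5 0.8 -1 0 0 0 1' 60
python3 -c "
from cell import readout;s=readout.sense();print(s['force'],s['torque'],s['joint_positions'])"
```

```text
clock: 6.35
tcp_pos: [0.5396, -0.0069, 0.2447]
tool_rot: [0.705, 0.063, -0.063, -0.704]
force: [-0.9, 1.3, 2.3]
width: 0.0172
[-0.90662713  1.25298954  2.34396389] [0.16588501 0.23455317 0.10577659] [-0.01220183  0.43961996 -0.14982456  0.98162636 -0.00213426 -0.19144158]
```

Gripped at about 17 mm with low side force. Turning clockwise 60° while sinking with the thread.

```bash
python3 -m jog '0 0 -0.3 0 0 -6 1; 0 0 -0.7 0 0 -12 1; 0 0 -1 0 0 -18 1; 0 0 -1.3 0 0 -24 1; 0 0 -1.7 0 0 -30 1; 0 0 -2 0 0 -36 1; 0 0 -2.3 0 0 -42 1; 0 0 -2.7 0 0 -48 1; 0 0 -3 0 0 -54 1; 0 0 -3 0 0 -54 1' 60
python3 -c "
from cell import readout
from scipy.spatial.transform import Rotation as R;import numpy as np
s=readout.sense();M=R.from_quat(s['tool_rot']).as_matrix();print(s['force'],s['torque'],s['joint_positions'][5],np.degrees(np.arctan2(M[1,2],M[0,2])))"
```

```text
clock: 7.35
tcp_pos: [0.5399, -0.0066, 0.2417]
tool_rot: [0.656, -0.264, 0.263, -0.656]
force: [1.0, 1.9, 1.4]
width: 0.0168
[0.96975174 1.91056828 1.38118661] [ 0.45259141 -0.13664861 -0.16490777] 0.7510328009317542 46.271705729180454
```

```bash
cat > st.py <<'E'
from cell import readout
from scipy.spatial.transform import Rotation as R;import numpy as np
s=readout.sense();M=R.from_quat(s['tool_rot']).as_matrix();print(s['force'].round(2),s['torque'].round(3),s['joint_positions'][5],s['joint_efforts'].round(2),np.degrees(np.arctan2(M[1,2],M[0,2])))
E
python3 -m jog '0 0 -0.1 0 0 -2 1; 0 0 -0.2 0 0 -4 1; 0 0 -0.3 0 0 -6 1; 0 0 -0.4 0 0 -8 1; 0 0 -0.6 0 0 -10 1; 0 0 -0.7 0 0 -12 1; 0 0 -0.7 0 0 -12 1; 0 0 -0.7 0 0 -12 1; 0 0 -0.7 0 0 -12 1; 0 0 -0.7 0 0 -12 1' 60
python3 st.py
python3 - <<'E'
from h import *
cv2.imwrite('pics/w4.png',camera('wrist')[:,:,::-1]);cv2.imwrite('pics/s4.png',cv2.resize(camera('side')[150:250,240:340,::-1],(600,600)))
E
```

```text
clock: 8.35
tcp_pos: [0.54, -0.0065, 0.241]
tool_rot: [0.625, -0.331, 0.33, -0.625]
force: [-0.2, 1.6, 1.3]
width: 0.0169
[-0.22  1.62  1.26] [ 0.318 -0.046  0.099] 0.9595863492753005 [-8.800e-01 -4.262e+01  2.125e+01  4.000e-02 -4.500e-01  5.000e-02] 34.322428094597726
```

View pics/w4.png

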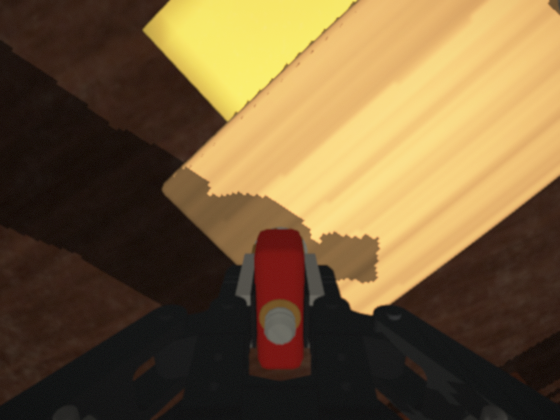

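View pics/s4.png

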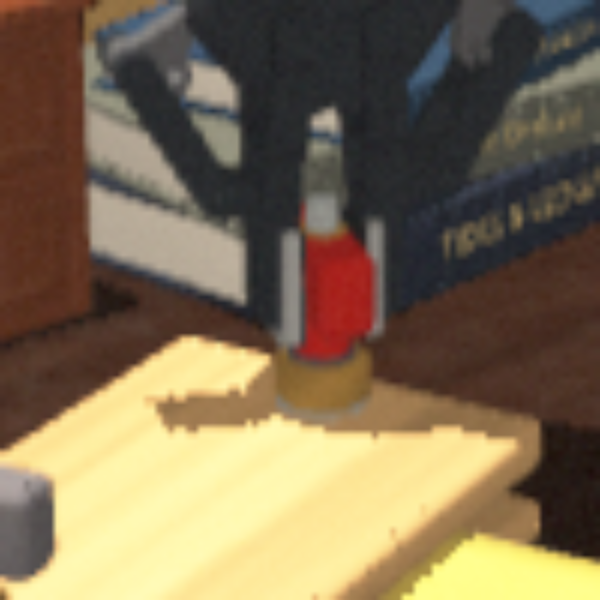

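The bar has turned with the jaws in both views, and the neck is now close to the brass. I'll carry on slowly into the stop.

```bash

python3 -m jog '0 0 -0.1 0 0 -2 1; 0 0 -0.2 0 0 -4 1; 0 0 -0.3 0 0 -5 1; 0 0 -0.4 0 0 -6 1; 0 0 -0.4 0 0 -7 1; 0 0 -0.4 0 0 -8 1; 0 0 -0.4 0 0 -8 1; 0 0 -0.4 0 0 -8 1; 0 0 -0.4 0 0 -8 1; 0 0 -0.4 0 0 -8 1' 60
python3 st.py
python3 -m jog '0 0 0 0 0 -2 1; 0 0 0 0 0 -4 1; 0 0 0 0 0 -5 1; 0 0 0 0 0 -6 1; 0 0 0 0 0 -6 1; 0 0 0 0 0 -6 1; 0 0 0 0 0 -6 1; 0 0 0 0 0 -6 1; 0 0 0 0 0 -6 1; 0 0 0 0 0 -6 1' 60
python3 st.py
python3 - <<'E'
from h import *
cv2.imwrite('pics/w5.png',camera('wrist')[:,:,::-1])
E
```

```text
clock: 9.45
tcp_pos: [0.54, -0.0065, 0.2407]
tool_rot: [0.601, -0.373, 0.373, -0.601]
force: [0.4, 1.1, 3.5]
width: 0.0173
[0.35 1.1  3.54] [0.19  0.125 1.408] 1.0990041005834317 [ -1.85 -41.79  20.91  -0.11  -0.24   1.42] 26.33854685524786
clock: 10.45
tcp_pos: [0.54, -0.0065, 0.2407]
tool_rot: [-0.58, 0.404, -0.404, 0.581]
force: [0.8, -1.0, 2.8]
width: 0.0172
[ 0.82 -0.98  2.75] [-0.062  0.048  3.48 ] 1.2034393313702714 [ -3.27 -41.84  20.89  -0.07   0.12   3.5 ] 20.355784301953186
```

View pics/w5.png

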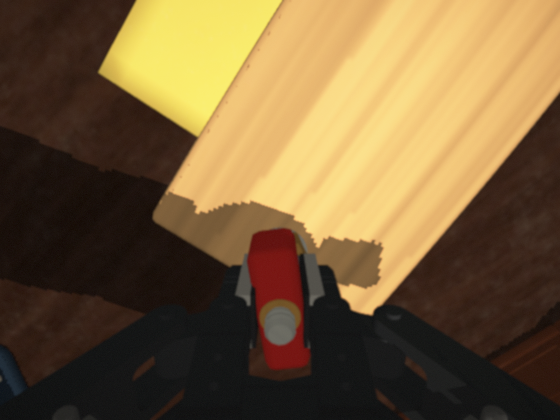

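Torque about z climbed from about 0.1 to 1.4 and then 3.5 N m, and the bar stopped following the jaws, so it's on the stop. I'll open from here, since the last contact still pushes clockwise, then rise.

```bash

python3 -m jog '0 0 0 0 0 0 0.7; 0 0 0 0 0 0 0.5; 0 0 0 0 0 0 0.4; 0 0 0 0 0 0 0.3; 0 0 0 0 0 0 0.3; 0 0 12 0 0 0 0.3; 0 0 30 0 0 0 0.3; 0 0 55 0 0 0 0.3; 0 0 70 0 0 0 0.3; 0 0 70 0 0 0 0.3' 60
python3 st.py
python3 - <<'E'
from h import *
c=get_calibration('wrist');im=camera('wrist')
cv2.imwrite('pics/w6.png',im[:,:,::-1]);cv2.imwrite('pics/s6.png',cv2.resize(camera('side')[150:270,200:340,::-1],(700,600)))
cv2.imwrite('pics/t6.png',camera('top')[:,:,::-1])
h=cv2.cvtColor(im,cv2.COLOR_RGB2HSV)
m=(((h[...,0]<7)|(h[...,0]>173))&(h[...,1]>180)&(h[...,2]>70)).astype(np.uint8)
m=cv2.morphologyEx(m,cv2.MORPH_CLOSE,np.ones((15,15)));m[350:]=0
cn=max(cv2.findContours(m,0,2)[0],key=cv2.contourArea);r=cv2.minAreaRect(cn);print(r)
p=onz(c,cv2.boxPoints(r),.098);print([np.degrees(np.arctan2(*(p[i]-p[i-1])[[1,0]])).round(1) for i in range(2)],p.mean(0),[np.linalg.norm(p[i]-p[i-1]).round(4) for i in range(2)])
E
```

```text
clock: 11.5
tcp_pos: [0.5411, -0.0065, 0.3142]
tool_rot: [-0.579, 0.402, -0.406, 0.582]
force: [0.2, 0.7, -0.5]
width: 0.0598
[ 0.16  0.72 -0.5 ] [-0.008 -0.033 -0.024] 1.2039744571792839 [ -0.   -42.1   23.58   0.47   0.     0.  ] 20.32744190191971
((274.8360290527344, 230.34800720214844), (92.57322692871094, 32.10993957519531), 79.69515228271484)
[np.float64(118.9), np.float64(30.8)] [ 0.53937572 -0.00625319  0.098     ] [np.float64(0.0564), np.float64(0.0175)]
```

View pics/w6.png

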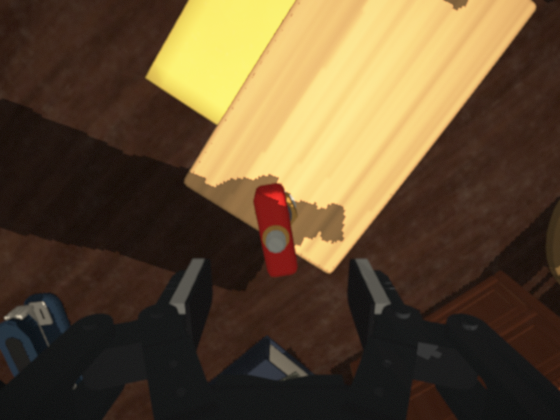

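View pics/s6.png

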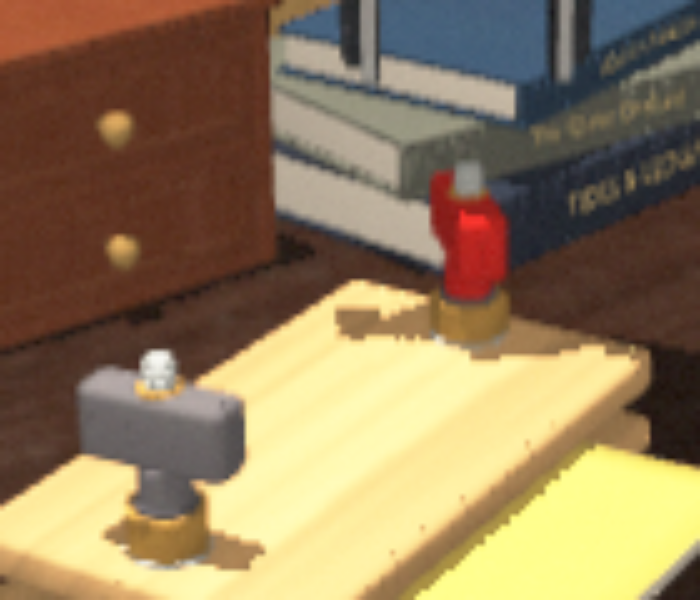

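The red bar is free and sits at about 30° (jaw direction). It started near 100°, so it turned about 70°, and 30° is also where the torque began to rise. The side view shows the neck seated on the brass and grey unmoved.

```bash
python3 -c "
from cell import job;print(job.hand_in())"
```

```text
the job is handed in; nothing more can be done
None
```

I turned the red lock nut clockwise about 70° (1.2 rad) in one grasp until it hit its stop on the brass nut. I then opened the gripper, raised the arm about 70 mm clear, and handed the job in at about 11.6 s.

- **Tightness:** The twist felt by the wrist rose from about 0.1 to 3.5 N m, well above the 0.14 N m thread friction, and the bar stopped following the jaws.
- **After letting go:** The bar stayed at the angle where the stop was felt, and in the side view its neck sits on the brass. The grey nut was never touched and looks unmoved.
- **Forces:** All wrist force readings were under 4 N.
- **Disagreements:** The camera views differed by about 1–2 mm on the nut's position; I corrected this with a 1 mm shift before gripping. The small twist readings during the turn were noisy, once with the wrong sign, so the stop is judged from the later large rise. The final angle is good to a degree or two.

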